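# Wedge the work rest into an edge burnisher

### The arm

A 7-joint arm with a two-finger parallel gripper is mounted at the origin on the work surface. World frame = base frame: x ahead of the robot, y to its left, z up, the work surface at z = 0. Lengths are in m, angles in rad, forces in N, time in s.
With the tool pointing down it reaches from about 0.425 to 0.95 m from the base axis. Payload 4.7 kg.
Tool frame: the origin (TCP) lies between the finger pads; the fingertips stand 25 mm ahead of it and the grasp point (between the pads) lies 6 mm ahead of it; x points along the fingers, z is the direction in which the jaws open and shut, and the axes are right-handed (so a half turn about x gives the same grasp; the last joint's range is limited). The gripper opens to 85 mm and grips with 20 to 120 N. Pads are 22 mm wide; open, the fingers measure 114 mm over their backs; the gripper's body (76 mm by 85 mm) begins 54 mm behind the grasp point. The pads swing forward as they close: fully open they stand 13 mm farther back than shut.
Start: joints at [-1.279, 0.469, -0.049, 1.532, 0.024, 1.141, -0.082], TCP at [0.213, 0.641, 0.256] pointing down, gripper open.
Joint ranges: [-2.59, 2.59], [-0.33, 1.99], [-1.39, 1.29], [0.1, 2.45], [-1.04, 4.18], [0.21, 1.99], [-2.66, 2.66]. Speed limits (rad/s): [2.57, 2.57, 3.14, 3.14, 3.14, 3.14, 3.14].

### API

Orientations are given as a 3x3 rotation matrix whose columns are the frame's x, y, z axes.
In Python, from rig import * gives the robot as it stands. Calls block until the motion is done:
- movep(position, orientation): joint-space move of the TCP to a pose.
- move_l(position, attitude=None, feed=0.15, until_force=None): straight line of the TCP; attitude=None keeps the orientation; feed is the mean speed in m/s. With until_force (N) it stops when the force on the tool has changed by that much, and returns True; else False.
- move_joints(angles): joint-space move.
- command_gripper(opening, newtons=None): finger opening in m; newtons is the grip in N (None keeps the last); returns when the fingers have stopped.
- sleep(seconds).
- inverse_kinematics(position, orientation): joint angles nearest the present ones, or None.
- sense(): the state.
- camera(name): name is "side" or "top"; returns (picture, depth): 400x640x3 uint8, red, green, blue; 400x640 float32, m along the optical axis (not along the pixel's ray), 0 where there is no reading.
- camera_params(name): a dict with "K" (3x3 intrinsics, pixels), "position" and "rotation" of the camera in the world. Camera axes: x right, y down, z forward; pixel columns grow to the right and rows downward; lengths in m; the calibration is good to about 2 mm. A picture is of the moment at which its call begins. camera_params takes no time and is no camera call.
A pose or a line that the arm cannot do raises Unreachable and nothing moves.
- finish_job(): hands the job in, once; it reports no verdict.
The state is a dict: "time_s": time; "joint_pos": joint angles; "qd": joint speeds; "joint_efforts": joint torques, N m; "position": TCP position; "tcp_rot": TCP orientation; "wrist_force": force on the tool from outside, world axes, zero at the start; "ft_torque": the same for the moment, N m; "finger_gap": finger opening in m.
Only numpy, scipy, OpenCV 4.12 (cv2) and the standard library are available. Lean on these libraries where they do the work, as an engineer would, in place of code of your own. Each camera call takes 0.05 s, during which the arm holds its last target. There are 200 camera calls.

### The job

The leather-edge burnisher on the bench needs its work rest. Pick up the loose aluminium rest, start its dovetailed foot in the open mouth of the tapered way in front of the wooden wheel, and slide it in until the foot sits flat and square and wedges tight by itself. Finish with a firm thumb-push, no ramming, then let go and leave the other things on the bench where they are.

Things in the scene. Friction and masses are not known exactly. Their poses are not given: they have to be found in the camera images.
- machine: Green cast-iron edge burnisher, about 310 x 310 mm, 170 mm high, bolted down: a base plate 12 mm thick carrying the motor, the wooden wheel (100 mm across, spindle 92 mm above the bench) and, in front of it, the tapered dovetail way. Origin: on the bench, below the middle of the way; +x runs level along the way from its mouth towards the wheel, +z up. The base plate begins 10 mm before the mouth.
- way_mouth (a point): Middle of the way's floor at its open mouth, 12 mm above the bench. The way is 100 mm long and runs along the machine's +x; the two steel jaws stand 14 mm high and lean inwards by 15 degrees. At the floor they are about 56 mm apart at the mouth and 44 mm at the wheel end (6 mm per 100 mm on each side), open at both ends and from above.
- gib: The jaw on the machine's -y side: a steel strip backed by three set screws, which holds firm. It has been set by hand anywhere within 0.8 mm either way, so the foot wedges at a place that differs by up to 7 mm either way and has to be felt. Origin: within 1 mm of the machine's origin, same axes.
- rest: Aluminium rest, 0.4-0.65 kg. Foot 100 mm long, 14 high, underside 56 mm wide at the rear, 44 at the nose, sides leaning in by 15 degrees like the jaws. On it a lengthwise rib 14 mm thick, top 60 mm above the underside, and at the front a table 58 x 90 x 6 mm, 30 to 88 mm ahead of the origin, its top at 66 mm. Origin: middle of the foot's underside; +x to the nose, +z up.
- rest_rib (a point): Where the rib is best gripped across its 14 mm: 12 mm behind the rest's origin, 42 mm above the underside.
- rest_plate (a point): Middle of the rear face of the thumb plate (32 mm wide, 4 to 36 mm above the underside), 73 mm behind the rest's origin. Pushing here along +x with nothing else holding the rest lets the foot square itself in the way; a push higher up cocks it. A push of 12 to 18 N wedges it so that it stays tight; 4 N or less leaves it loose; over 30 N is ramming.
- rest_nose (a point): Middle of the underside's front edge, 50 mm ahead of the rest's origin. With the foot wedged it lies about 100 mm past the mouth (93 to 108 mm, as the gib is set).
- jar: Bystander: amber glass jar of edge dressing with a lid, 58 mm across, 62 mm high. Origin: centre of its underside.
- mallet: Bystander: hammer lying on the bench. Origin: centre of its underside.
- punch: Bystander: steel strap punch standing upright, 22 mm across, 75 mm high. Origin: centre of its underside.

How it is judged:
By the outcome, as a careful person would: the job done as asked, in the order asked, and still so for the second after the job is handed in, with the robot touching nothing.
It also fails if it takes over 64 s, if anything falls off the work surface, if the arm or the gripper's body presses on something with over 40 N, if the wrist force passes 120 N, or if a joint passes its speed limit or range.

## Working session

There is one attempt and no reset: what is moved stays moved. The work goes in short steps, each a Python script; the robot and the scene stay as the last script left them, time stands still between calls to the robot, and variables do not carry over. Pictures are saved under pics/ and viewed, about 8 in all and at most 12, crops included, and the job is handed in when it is done.

```bash
mkdir -p pics; ls; python3 - <<'E'
from rig import *
import cv2,numpy as np
for n in("top","side"):
    p,d=camera(n); cv2.imwrite(f"pics/{n}0.png",p[:,:,::-1]); np.save(f"{n}0.npy",d)
    c=camera_params(n); print(n,c)
s=sense();print(s)
E
```

```text
pics
top {'K': array([[371.01637586,   0.        , 315.60901849],
       [  0.        , 371.01637586, 206.06145163],
       [  0.        ,   0.        ,   1.        ]]), 'position': array([ 0.36114501, -0.00920514,  0.98789476]), 'rotation': array([[ 0.01519262, -0.98802057,  0.15357261],
       [-0.99980594, -0.01308479,  0.0147268 ],
       [-0.01254092, -0.15376654, -0.98802762]])}
side {'K': array([[386.96593833,   0.        , 319.65191467],
       [  0.        , 386.96593833, 202.8109472 ],
       [  0.        ,   0.        ,   1.        ]]), 'position': array([ 0.17602123, -0.80911032,  0.57635249]), 'rotation': array([[ 0.92980746, -0.17686489,  0.32276446],
       [-0.36786405, -0.47419345,  0.79988538],
       [ 0.01158115, -0.86247283, -0.50597084]])}
{'time_s': 0.1, 'joint_pos': array([-1.27892289,  0.46936986, -0.04860727,  1.53354323,  0.02410352,
        1.14097888, -0.08230251]), 'qd': array([ 0.0007264 , -0.00043423,  0.00267451, -0.00056086,  0.00065752,
        0.00024524,  0.00198537]), 'joint_efforts': array([ 5.28186229e-04, -5.11516392e+01, -4.70228365e-02, -2.38390321e+01,
        1.07475609e-02,  4.37167895e-03,  1.22707672e-05]), 'position': array([0.21266088, 0.64013966, 0.25537346]), 'tcp_rot': array([[-4.87646276e-04, -9.49003917e-01,  3.15263901e-01],
       [-1.64279071e-03,  3.15264273e-01,  9.49002497e-01],
       [-9.99998532e-01, -5.51350761e-05, -1.71275227e-03]]), 'wrist_force': array([-0.19263942,  0.47335539, -0.63041838]), 'ft_torque': array([-0.00330567, -0.0310367 ,  0.02026591]), 'finger_gap': 0.08545858529964975}
```

View pics/top0.png

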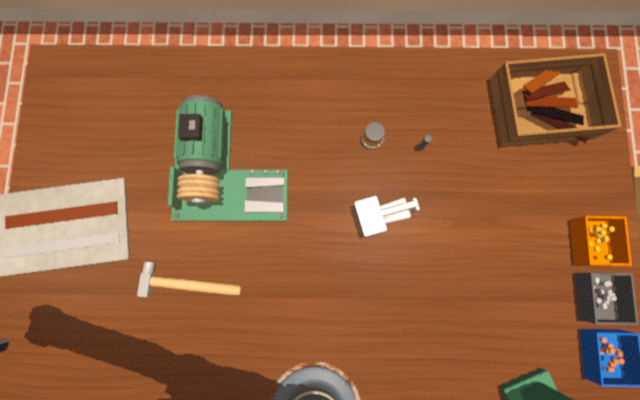

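View pics/side0.png

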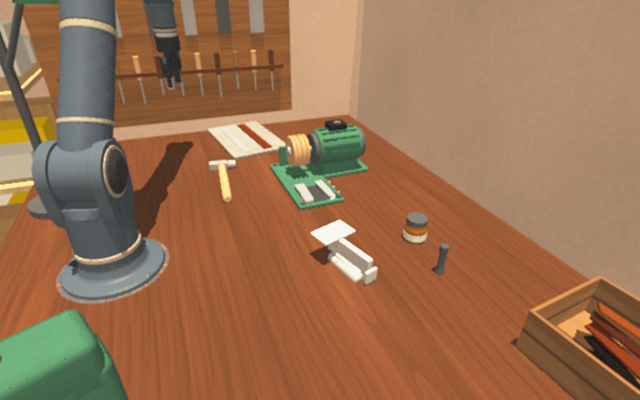

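The top view shows the machine's way with its mouth at (287,195) and the wheel to the left at (198,187). The loose rest has its table at (370,216) and its thumb plate at (415,204). The jar is at (373,134), the punch at (425,142) and the mallet at (190,284). The rest's nose already faces roughly towards the machine.

```bash
cat > h.py <<'E'
import numpy as np,cv2
from rig import *
def cloud(n,d):
    c=camera_params(n);K=c["K"];v,u=np.mgrid[0:400,0:640]
    P=np.stack([(u-K[0,2])/K[0,0]*d,(v-K[1,2])/K[1,1]*d,d],-1)
    W=P@c["rotation"].T+c["position"];W[d==0]=np.nan
    return W
def proj(n,p):
    c=camera_params(n);q=(np.asarray(p)-c["position"])@c["rotation"];q=q@c["K"].T
    return q[...,:2]/q[...,2:]
E
python3 - <<'E'
from h import *
W=cloud("top",np.load("top0.npy"))
print("bench z",np.nanmedian(W[240:270,300:450,2]), np.nanstd(W[240:270,300:450,2]))
def rect(name,u0,u1,v0,v1,z0,z1):
    w=W[v0:v1,u0:u1].reshape(-1,3);m=(w[:,2]>z0)&(w[:,2]<z1);w=w[m]
    if len(w)<4:return print(name,len(w))
    r=cv2.minAreaRect((w[:,:2]*1000).astype(np.float32))
    vals,vec=np.linalg.eigh(np.cov(w[:,:2].T))
    print(name,len(w),"mean",w.mean(0).round(4),"rect",np.round(r[0],1),np.round(r[1],1),round(r[2],1),"axis",np.degrees(np.arctan2(vec[1,1],vec[0,1])).round(1))
rect("table",345,400,190,245,.058,.075)
rect("rib",385,425,190,225,.048,.064)
rect("foot",380,425,190,230,.006,.022)
rect("restlow",340,425,190,245,.006,.08)
rect("plate",405,425,190,225,.024,.045)
rect("jaw up",243,286,172,192,.019,.033)
rect("jaw dn",243,286,196,218,.019,.033)
rect("base",232,295,165,225,.006,.018)
rect("baseall",232,295,165,225,.006,.033)
rect("jar",355,395,115,155,.03,.08)
rect("punch",410,440,125,155,.03,.09)
np.set_printoptions(linewidth=250)
print((W[166:226:3,236:294:3,2]*1000).round(0))
print((W[192:242:3,348:424:3,2]*1000).round(0))
p=cv2.imread("pics/top0.png")
a=cv2.resize(p[160:230,160:295],None,fx=5.9,fy=5.9,interpolation=cv2.INTER_CUBIC)[:,:796]
b=cv2.resize(p[190:243,345:425],None,fx=5,fy=5,interpolation=cv2.INTER_CUBIC)
a=cv2.resize(a,(560,290));o=np.zeros((570,600,3),np.uint8);o[:290,:560]=a;o[295:295+265,:400]=b;cv2.imwrite("pics/crop.png",o)
E
```

```text
bench z -0.0005270988471847704 0.0017334840451251486
table 918 mean [ 0.4821 -0.1367  0.065 ] rect [ 488.2 -155.8] [ 89.9 108. ] 16.6 axis -166.2
rib 198 mean [ 0.5042 -0.2102  0.0589] rect [ 504.8 -210.5] [14.4 85.8] 16.9 axis 107.3
foot 315 mean [ 0.501  -0.2075  0.014 ] rect [ 503.9 -212.7] [52.  90.3] 18.4 axis 105.1
restlow 1415 mean [ 0.4895 -0.1637  0.0519] rect [ 496.4 -180.5] [ 89.8 160.2] 17.5 axis 105.6
plate 31 mean [ 0.5119 -0.2506  0.0343] rect [ 517.  -243.4] [28.9 33.3] 0.7 axis 166.5
jaw up 475 mean [0.5806 0.1437 0.0266] rect [582.5 142.6] [39.1 98.8] 2.0 axis 93.2
jaw dn 376 mean [0.5072 0.1436 0.0254] rect [503.2 141.3] [102.5  34.1] 86.9 axis 88.1
base 1994 mean [0.5355 0.1617 0.0116] rect [541.1 157.9] [140.1 150.7] 0.8 axis 79.6
baseall 2861 mean [0.5394 0.1561 0.0159] rect [541.1 157.9] [140.1 150.7] 0.8 axis 85.3
jar 398 mean [ 0.6984 -0.1435  0.0557] rect [ 700.9 -144.5] [53.1 53.7] 27.6 axis 144.6
punch 84 mean [ 0.6794 -0.2774  0.0645] rect [ 681.6 -279. ] [18.4 18.8] 31.5 axis 147.6
[[-2.  1.  1. -0.  1.  4. -0. -3. -1. -0.  0. nan -1. -0.  1.  1.  2. -4.
[... 2707 characters left out ...]
 64.  3.  1.  0. -2. -3. -3. -0. -1. -4. -2. -3. -3. -0.]
 [-2. -0. -1. -2.  0. 66. 66. 67. 66. 65. 66. 67. 64. -1. -1. -1. -1.  2.  2. -0. -0. -1.  0.  0. -1. -8.]
 [-2. -1. -3. -0. -2. 68. 66. 65. 67. 63. 64. 63. 67. -2.  0.  5. -2. -0. -4. -2. -4. -1.  2. -1. -1. -0.]
 [ 0. -5. -2. -4. -1. 69. 64. 65. 67. 67. 66. 64. -2. -3. -1.  3.  0. -3.  2. -4.  1. -3. -2. -2.  0. -0.]
 [-1. -1.  1.  1.  1. -2. 66. 63. 66.  5. -0. -2.  0.  0. -5.  1.  0. -4.  2. -2. -0.  1. -3.  0. nan  0.]
 [-0.  0. -0. -3.  0. -0.  1. -2. -0.  2. -5. -1. -3. -0. -2.  1.  0. -1. -3.  1.  0.  0. -2. -0.  1. -2.]
 [ 1.  3. -3.  0. -3.  1.  2. -0.  0.  1. -4. -3.  0.  1.  2.  1.  2. -3.  0. -1. -4. -2. -1.  4. -0. -1.]]
```

View pics/crop.png

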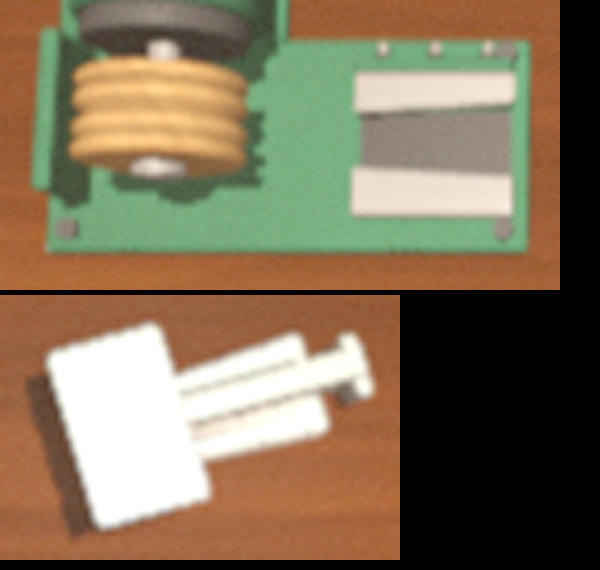

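The crop gives clear jaw edges and shows the rest's table, rib and plate cleanly. Next I fit the way's centreline from the jaw edges and refine the rest's pose.

```bash
cat >> h.py <<'E'
def on_plane(n,uv,z):
    c=camera_params(n);K=c["K"];uv=np.atleast_2d(uv)
    r=np.c_[(uv-K[[0,1],[0,1]]*0-K[:2,2])/[K[0,0],K[1,1]],np.ones(len(uv))]@c["rotation"].T
    return c["position"]+r*((z-c["position"][2])/r[:,2:])
E
python3 - <<'E'
from h import *
g=np.mean([cv2.cvtColor(camera("top")[0],cv2.COLOR_RGB2GRAY).astype(float) for _ in range(6)],0)
def edge(prof,sgn):
    d=sgn*np.gradient(prof);i=int(np.clip(d.argmax(),1,len(d)-2));a,b,c=d[i-1:i+2]
    den=a-2*b+c
    return i+(0.5*(a-c)/den if den else 0)
def hedge(v0,v1,s,z,us=range(249,282)):
    uv=np.array([(u,v0+edge(g[v0:v1,u],s)) for u in us]);w=on_plane("top",uv,z)
    k=np.polyfit(w[:,1],w[:,0],1);r=w[:,0]-np.polyval(k,w[:,1]);o=abs(r)<.002;k=np.polyfit(w[o,1],w[o,0],1)
    return k,np.std(r)*1e3
def vedge(vs,u0,u1,s,z):
    uv=np.array([(u0+edge(g[v,u0:u1],s),v) for v in vs]);w=on_plane("top",uv,z)
    k=np.polyfit(w[:,0],w[:,1],1);return k,np.std(w[:,1]-np.polyval(k,w[:,0]))*1e3
U=hedge(182,193,-1,.026);D=hedge(194,207,1,.026);UO=hedge(173,182,1,.026);DO=hedge(206,217,-1,.026)
print("inner",U,D,"outer",UO,DO)
for y in(.095,.14,.185):print(y,[np.polyval(e[0],y).round(4) for e in(UO,U,D,DO)])
print("mouth up/dn",vedge(range(179,184),279,288,-1,.026),vedge(range(204,210),279,288,-1,.026))
print("base front",vedge(range(178,215),284,293,-1,.012)); print("base sides",hedge(212,226,-1,.012,range(210,282)))
# rest
W=np.nanmean([cloud("top",camera("top")[1]) for _ in range(8)],0)
w=W[190:245,345:425].reshape(-1,3);t=w[w[:,2]>.05]
for yaw in np.radians([106,107,108]):
    e=np.array([np.cos(yaw),np.sin(yaw)]);n=np.array([-e[1],e[0]]);a=t[:,:2]@e;b=t[:,:2]@n
    rib=a<np.percentile(a,99.8)-.065;tab=a>np.percentile(a,99.8)-.05
    print(np.degrees(yaw),"a",np.percentile(a,[.2,99.8]),"tab b",np.percentile(b[tab],[.5,99.5]),"rib b",b[rib].mean(),"slope",np.polyfit(a[rib],b[rib],1)[0],"tabslope",np.polyfit(a[tab],b[tab],1)[0])
E
```

```text
inner (array([-0.07601571,  0.57496691]), np.float64(0.15963506766474508)) (array([0.04596932, 0.51581306]), np.float64(0.13441739527479193)) outer (array([-0.01258238,  0.58833838]), np.float64(0.05870966720737107)) (array([-0.00905159,  0.49659457]), np.float64(0.07880795712061334))
0.095 [np.float64(0.5871), np.float64(0.5677), np.float64(0.5202), np.float64(0.4957)]
0.14 [np.float64(0.5866), np.float64(0.5643), np.float64(0.5222), np.float64(0.4953)]
0.185 [np.float64(0.586), np.float64(0.5609), np.float64(0.5243), np.float64(0.4949)]
mouth up/dn (array([-0.00141184,  0.09169173]), np.float64(0.12316967186411909)) (array([0.04298195, 0.06943446]), np.float64(0.05889121174303913))
base front (array([0.04097676, 0.06188509]), np.float64(0.975605836079501))
base sides (array([-0.01233087,  0.47561526]), np.float64(0.22062339691848493))
106.0 a [-0.38328142 -0.23048261] tab b [-0.47066851 -0.38149074] rib b -0.426950675947373 slope 0.013499347232398855 tabslope 0.008395637184625784
107.0 a [-0.39076112 -0.23820147] tab b [-0.46601186 -0.37691478] rib b -0.4209354011491094 slope -0.0021452753169200673 tabslope 0.008085344541060135
108.0 a [-0.39804692 -0.24501464] tab b [-0.46130502 -0.37234582] rib b -0.41483332330158745 slope -0.02048859770449822 tabslope 0.016737077632151157
```

```bash
cat >> h.py <<'E'
def frame(yaw):
    return np.array([np.cos(yaw),np.sin(yaw),0]),np.array([-np.sin(yaw),np.cos(yaw),0])
def tool(yaw,s,tilt=0):  # x down (tips leaning to +e by tilt), z = s*rest y
    e,n=frame(yaw);x=np.array([0,0,-np.cos(tilt)])+e*np.sin(tilt);z=s*n
    return np.c_[x,np.cross(z,x),z]
YR=np.radians(106.9);OR=np.array([.4981,-.1886,0])
YM=np.radians(90.8);MM=np.array([.5440,.0917,.012])
E
python3 - <<'E'
from h import *
e,n=frame(YR);g=OR-.012*e
em,_=frame(YM);m=MM-.062*em+[0,0,.06]
for s in(1,-1):
    print(s,inverse_kinematics(g+[0,0,.048],tool(YR,s)),inverse_kinematics(m,tool(YM,s)),inverse_kinematics(MM-[0,.06,-.05],tool(YM,s,.2)))
s=-1
movep(g+[0,0,.2],tool(YR,s));print(sense()["time_s"],sense()["position"],sense()["joint_pos"])
p,d=camera("side");cv2.imwrite("pics/s1.png",cv2.resize(p[100:330,250:520,::-1],None,fx=2.5,fy=2.5))
E
```

```text
1 [-0.45505627  0.84887774  1.10357556  2.0650543  -1.00944998  0.91338186
 -1.61183414] [ 0.68676301  0.85344643 -1.18387714  1.9558562   0.94677178  1.03509158
  2.20967285] [-0.68648132  0.71217713  0.91078904  2.04483178 -0.9946751   0.93605164
 -2.28515239]
-1 [-0.30719082  0.68621806  0.8345452   2.05848169 -0.77011121  0.74010569
  1.31589225] [-0.45506368  0.52447288  0.42156512  2.01989321 -0.33884814  0.66420949
  0.19987089] [-0.31397078  0.54255214  0.36620447  2.02530801 -0.61873204  0.70624673
  0.51481566]
3.9167 [ 0.50210432 -0.19924743  0.19992114] [-0.41004956  0.42765943  0.93087579  1.95441665 -0.41719557  0.96416556
  1.01926987]
```

View pics/s1.png

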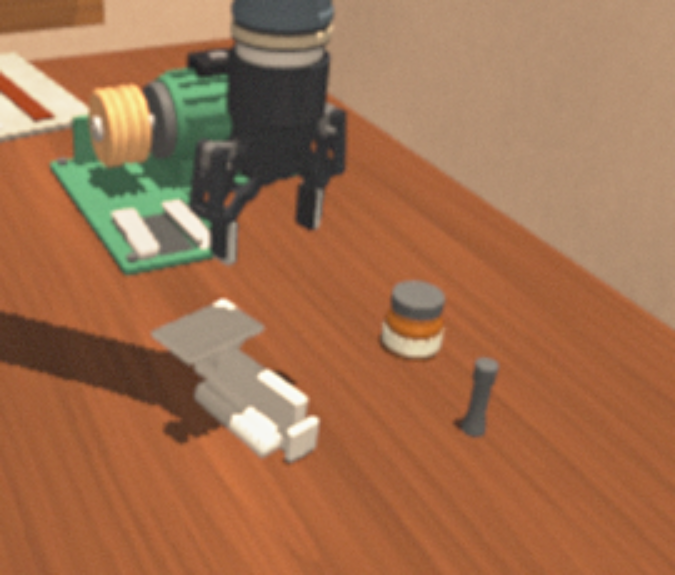

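The gripper hangs above the rest with its jaws across the rib, and the jar and punch are clear. Descending to grasp.

```bash
python3 - <<'E'
from h import *
e,n=frame(YR);g=OR-.012*e;R=tool(YR,-1)
print(move_l(g+[0,0,.048],R,.08,until_force=8));print(sense()["position"],sense()["wrist_force"])
command_gripper(.0,60);s=sense();print(s["finger_gap"],s["position"],s["wrist_force"],s["time_s"])
move_l(g+[0,0,.108],R,.08)
s=sense();print(s["finger_gap"],s["wrist_force"],s["ft_torque"])
em,_=frame(YM)
m=MM-(.062+.012+.01)*em; m[2]=.048+.045
move_l(m,tool(YM,-1),.12)
s=sense();print(s["position"],s["time_s"])
for k in("top","side"):
    p,d=camera(k);cv2.imwrite(f"pics/{k}2.png",p[:,:,::-1]);np.save(f"{k}2.npy",d)
a=cv2.imread("pics/top2.png")[150:250,240:400];b=cv2.imread("pics/side2.png")[120:280,260:420]
cv2.imwrite("pics/c2.png",np.hstack([cv2.resize(a,(400,250),interpolation=3),cv2.resize(b,(400,400))[75:325]]))
E
```

```text
False
[ 0.50184068 -0.20015661  0.04834221] [0.2150352  0.24568102 0.10075991]
0.013344471966947994 [ 0.50195198 -0.20006801  0.04811212] [1.14670674 0.3336689  0.71367898] 6.6667
0.013538421867146806 [-1.05577085 -0.31673528 -6.36514989] [-0.07057682 -0.03267798  0.02541413]
[0.54503505 0.00691391 0.09312607] 9.4917
```

View pics/c2.png

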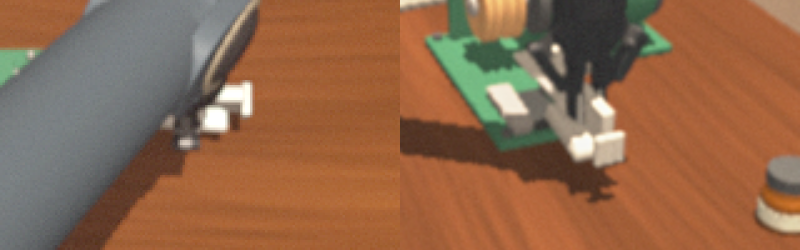

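```bash
python3 - <<'E'
from h import *
em,nm=frame(YM);W=cloud("side",np.load("side2.npy"));w=W[~np.isnan(W[...,2])]
o=MM-.072*em;d=w-o;q=np.c_[d@em,d@nm,w[:,2]-.045]   # in nominal rest frame
t=q[(q[:,0]>.025)&(q[:,0]<.1)&(abs(q[:,1])<.055)&(abs(q[:,2]-.066)<.012)]
print(len(t),t.mean(0),t.min(0),t.max(0))
A=np.c_[t[:,:2],np.ones(len(t))];k=np.linalg.lstsq(A,t[:,2],rcond=None)[0];print("tilt x,y deg",np.degrees(k[:2]),"z@60",k@[.06,0,1])
pl=q[(q[:,0]<-.062)&(q[:,0]>-.085)&(abs(q[:,1])<.03)&(q[:,2]>-.005)&(q[:,2]<.045)]
print(len(pl),pl.mean(0),pl.min(0),pl.max(0)); print("plate face",np.percentile(pl[:,0],[10,50]),"yaw",np.degrees(np.polyfit(pl[:,1],pl[:,0],1)[0]))
f=q[(q[:,0]<-.01)&(q[:,0]>-.06)&(abs(q[:,1])<.035)&(q[:,2]>.009)&(q[:,2]<.019)];print("foot top",len(f),f.mean(0))
E
```

```text
116 [0.0536375  0.0240881  0.06510026] [ 0.02790064 -0.02460703  0.05677958] [0.08765465 0.0448613  0.06786011]
tilt x,y deg [ 1.9611601  -0.22164311] z@60 0.06541122200910122
158 [-0.07199586  0.00161637  0.02453696] [-0.0774294  -0.01635995  0.00515937] [-0.06390064  0.01634375  0.04472195]
plate face [-0.07473792 -0.0727222 ] yaw 2.810864378159187
foot top 73 [-0.03395079  0.01620309  0.01420664]
```

The held rest matches the nominal pose to about 1 mm. Starting the foot in the mouth.

```bash
python3 - <<'E'
from h import *
em,nm=frame(YM);R=tool(YM,-1)
def P(o,z): p=MM+(o-.012)*em;p[2]=.048+z;return p   # o = origin past mouth
move_l(P(-.072,.0138),R,.08)
print(move_l(P(-.01,.0138),R,.05,until_force=6));s=sense();print(s["position"],s["wrist_force"])
print(move_l(P(.022,.0138),R,.03,until_force=6));s=sense();print((s["position"]-MM)@em+.012,s["position"],s["wrist_force"],s["ft_torque"],s["time_s"])
p,d=camera("side");cv2.imwrite("pics/s3.png",cv2.resize(p[130:260,260:420,::-1],None,fx=4,fy=4))
E
```

```text
False
[0.54431331 0.06915724 0.06185743] [ 0.81386713 -0.01713036 -5.19912787]
False
0.021668791919116713 [0.54385043 0.10136765 0.0618345 ] [ 0.34246611  0.44437135 -6.16526881] [-0.1260704  -0.00600275 -0.01945389] 12.7417
```

View pics/s3.png

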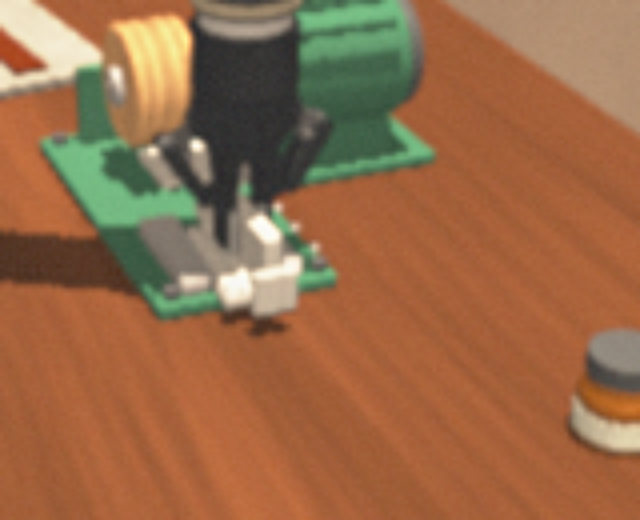

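The foot is between the jaws with no side load. Next I lower it, release, move round behind the plate and check from the side before pushing.

```bash
cat >> h.py <<'E'
T=.2;RP=tool(YM,-1,T)
def PT(c,z=.032): # corner of finger tips at distance c past mouth, height z
    em,_=frame(YM);p=MM+(c-.025*np.sin(T)-.011*np.cos(T))*em
    p[2]=z+.025*np.cos(T)-.011*np.sin(T);return p
E
python3 - <<'E'
from h import *
em,nm=frame(YM);R=tool(YM,-1)
def P(o,z): p=MM+(o-.012)*em;p[2]=.048+z;return p
print(move_l(P(.022,.010),R,.01,until_force=4));s=sense();print(s["position"],s["wrist_force"])
command_gripper(.085);s=sense();print(s["wrist_force"],s["finger_gap"])
move_l(P(.022,.09),R,.1)
command_gripper(0,40)
move_l(PT(-.067,.14),RP,.12)
move_l(PT(-.067),RP,.1)
s=sense();print(s["position"],s["wrist_force"],s["time_s"])
p,d=camera("side");np.save("side4.npy",d);cv2.imwrite("pics/s4.png",cv2.resize(p[130:260,260:420,::-1],None,fx=4,fy=4))
W=cloud("side",d);w=W[~np.isnan(W[...,2])];d=w-MM;q=np.c_[d@em,d@nm,d[:,2]]
t=q[(q[:,0]>.04)&(q[:,0]<.125)&(abs(q[:,1])<.055)&(abs(q[:,2]-.066)<.008)]
print("table",len(t),t.mean(0),np.percentile(t,[1,99],axis=0))
E
```

```text
True
[0.5440995  0.10143976 0.06009688] [-0.27730907  0.37852386  7.02191664]
[ 0.12589333  0.54437382 -0.28962265] 0.08501747904812292
[0.54564833 0.00884287 0.05489912] [-0.38080114  0.68638783 -0.68040729] 17.6667
table 286 [0.07601462 0.0043681  0.06545259] [[ 0.0423334  -0.04233022  0.05866532]
 [ 0.10824502  0.0435814   0.06839935]]
```

View pics/s4.png

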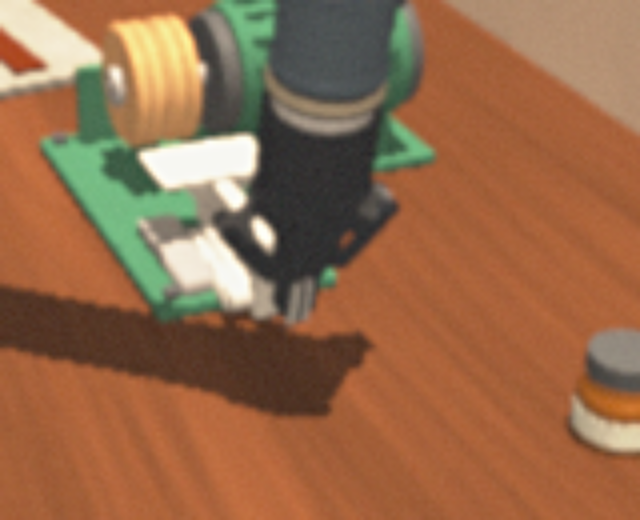

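The rest stands in the way on its own, and the closed fingers are just behind the thumb plate. Pushing gently.

```bash
python3 - <<'E'
from h import *
em,nm=frame(YM)
f0=sense()["wrist_force"]
def st(l):
    s=sense();f=s["wrist_force"]-f0;c=(s["position"]-MM)@em+.025*np.sin(T)+.011*np.cos(T)
    print(l,"corner",round(c*1e3,2),"F",f.round(2),"push",round(-f@em,2),"t",s["time_s"]);return c,-f@em
print(move_l(PT(-.010),RP,.015,until_force=7));c,F=st("stage1")
sleep(.2);c,F=st("hold")
print(move_l(PT(c+.012),RP,.003,until_force=max(14.5-F,3)));c,F=st("stage2")
sleep(.3);st("hold")
E
```

```text
True
stage1 corner -21.56 F [-0.76  0.99  0.  ] push -1.0 t 20.4167
hold corner -22.81 F [ 0.88 -0.1  -0.61] push 0.11 t 20.6167
False
stage2 corner -14.94 F [-2.82 -9.1   0.19] push 9.06 t 25.125
hold corner -14.96 F [ -2.16 -10.19  -0.38] push 10.15 t 25.425
```

```bash
python3 - <<'E'
from h import *
em,nm=frame(YM)
f0=np.array([-.38,.69,-.68])
def st(l):
    s=sense();f=s["wrist_force"]-f0;c=(s["position"]-MM)@em+.025*np.sin(T)+.011*np.cos(T)
    print(l,"corner",round(c*1e3,2),"F",f.round(2),"push",round(-f@em,2),"t",round(s["time_s"],2));return c,-f@em
c,F=st("start");tgt=-.0108
while F<14 and tgt<.004:
    tgt+=.0006; move_l(PT(tgt),RP,.004,until_force=8); sleep(.15); c,F=st(f"{tgt:.4f}")
p,d=camera("side");np.save("side5.npy",d);cv2.imwrite("pics/s5.png",cv2.resize(p[130:260,260:420,::-1],None,fx=4,fy=4))
E
```

```text
start corner -14.96 F [ -1.59 -10.83   0.38] push 10.81 t 25.43
-0.0102 corner -14.88 F [ -2.38 -12.1    0.53] push 12.07 t 25.88
-0.0096 corner -14.87 F [ -2.24 -12.46   0.74] push 12.43 t 26.32
-0.0090 corner -14.82 F [ -2.38 -13.8    1.68] push 13.77 t 26.77
-0.0084 corner -14.76 F [ -2.13 -13.9    1.91] push 13.87 t 27.23
-0.0078 corner -14.68 F [ -2.55 -15.98   1.26] push 15.94 t 27.68
```

View pics/s5.png

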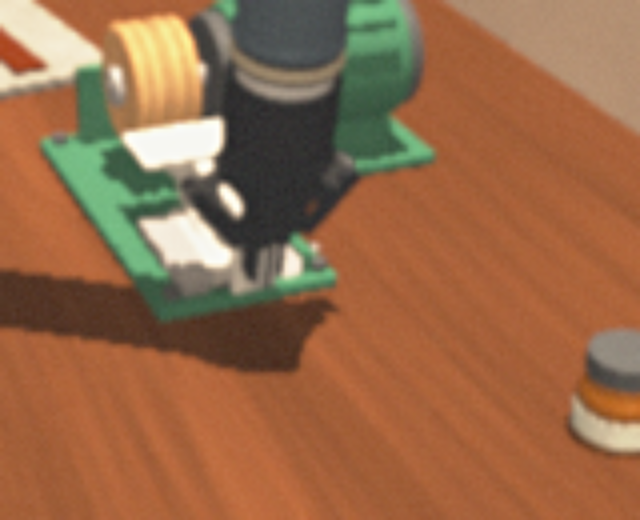

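The foot stopped dead and took about 16 N with no further travel, so it is wedged. Backing off to check flatness and position with both cameras.

```bash
python3 - <<'E'
from h import *
em,nm=frame(YM)
move_l(PT(-.075),RP,.05);move_l(PT(-.075,.2),RP,.12)
q0=sense()["joint_pos"].copy();q0[0]-=.9;move_joints(q0)
print(sense()["position"],sense()["time_s"],sense()["wrist_force"])
W=[]
for n in("top","side"):
    p,d=camera(n);cv2.imwrite(f"pics/{n}6.png",p[:,:,::-1])
    ds=[d]+[camera(n)[1] for _ in range(5)]
    W=np.nanmean([cloud(n,x) for x in ds],0);w=W[~np.isnan(W[...,2])];d=w-MM;q=np.c_[d@em,d@nm,d[:,2]]
    t=q[(q[:,0]>.07)&(q[:,0]<.155)&(abs(q[:,1])<.055)&(abs(q[:,2]-.066)<.008)]
    k=np.linalg.lstsq(np.c_[t[:,:2],np.ones(len(t))],t[:,2],rcond=None)[0]
    print(n,"table",len(t),np.percentile(t,[.5,99.5],axis=0).round(4),"tilt",np.degrees(k[:2]).round(2),"z",t[:,2].mean())
    a=(t[:,0]>.09); r=cv2.minAreaRect((t[:,:2]*1000).astype(np.float32));print(r)
    rb=q[(q[:,0]>-.02)&(q[:,0]<.07)&(abs(q[:,1])<.02)&(abs(q[:,2]-.060)<.006)]
    print(" rib",len(rb),rb.mean(0),"slope deg",np.degrees(np.polyfit(rb[:,0],rb[:,1],1)[0]),"pitch",np.degrees(np.polyfit(rb[:,0],rb[:,2],1)[0]))
    for nm_,u0,u1,v0,v1 in(("jar",355,395,115,155),("punch",410,440,125,155)):
        if n=="top":
            x=W[v0:v1,u0:u1].reshape(-1,3);x=x[(x[:,2]>.03)&(x[:,2]<.09)];print(nm_,len(x),x.mean(0))
a=cv2.imread("pics/top6.png")[110:310,130:450];b=cv2.imread("pics/side6.png")[120:280,200:460]
cv2.imwrite("pics/c6.png",np.vstack([cv2.resize(a,(480,300)),cv2.resize(b,(480,295))]))
E
```

```text
[0.33901598 0.42637829 0.22176641] 32.5 [-0.12821491  0.3397453  -0.11540174]
top table 859 [[ 0.0714 -0.0423  0.0584]
 [ 0.1514  0.0449  0.0681]] tilt [ 2.06 -0.03] z 0.06530002799133626
((112.87434387207031, -4.759021759033203), (83.14469909667969, 99.71138763427734), 0.2923305034637451)
 rib 186 [0.03089439 0.00180657 0.05927526] slope deg -0.08885198168025334 pitch 0.07607672064865623
jar 402 [ 0.6985257  -0.14364459  0.05556405]
punch 84 [ 0.67937455 -0.27735474  0.06468474]
side table 296 [[ 0.071  -0.0442  0.0595]
 [ 0.1448  0.0447  0.0673]] tilt [ 2.89 -0.2 ] z 0.06541821586132877
((108.05047607421875, 0.7412338256835938), (89.70333862304688, 75.40918731689453), 88.59066772460938)
 rib 81 [0.02605052 0.00175136 0.05908512] slope deg 1.0394903188703692 pitch 0.784391178527948
```

View pics/c6.png

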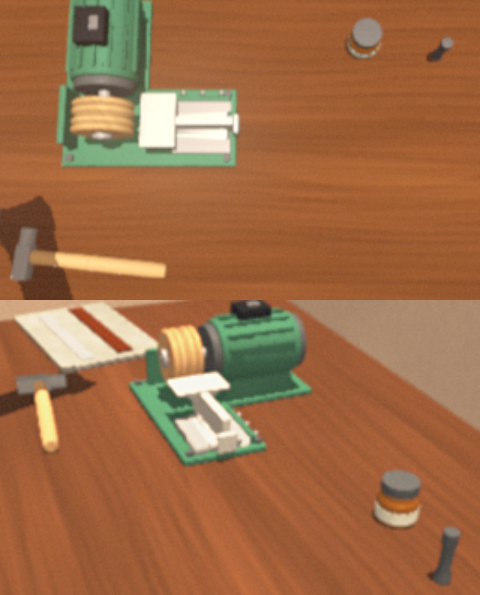

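```bash
python3 - <<'E'
from h import *
finish_job();print(sense()["time_s"])
E
```

```text
the job is handed in; nothing more can be done
the job is handed in; nothing more can be done
```

The rest is in the way and wedged, and I've handed the job in at about 33 s of the 64 s allowed. I gripped it by the rib, started its foot in the mouth with no side load and set it down. I then let go and pushed the thumb plate with closed fingertips until the foot stopped.

- **Final push:** the force rose from about 11 to 16 N while the fingertips moved about 0.3 mm, so the foot wedged without ramming. An earlier approach stopped on a brief contact of about 7 N. The foot then slid about 7 mm further in before wedging.
- **Flat and square:** the rib's pitch is about 0.1° and its yaw about 0.1° from the top camera. The side camera reads 0.8° and 1.0°, but from far fewer points. Table and rib heights are within 1 mm of a flat foot.
- **Table tilt disagreed:** the table fit showed 2–3° of tilt. I put that down to rib points and noise in the fit, because the rib itself reads level and the same fit read about 2° when the rest was still in the gripper.
- **Nose position:** the nose is about 107–108 mm past the mouth, at the deep end of the allowed 93–108 mm. My position error is 1–2 mm.
- **Other things:** the jar and punch measured the same as before, within 0.2 mm. I checked the mallet only by eye, and it looks undisturbed. The arm was clear of everything when I handed in.

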